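Push a tray of wheel nuts down the rail lane of a check-weigher and key the weighing

TASK

Weigh the tray of wheel nuts: without gripping or lifting it, push it with the fingers along the rollers, in between the two guide rails and on until the whole tray stands on the weigh plate, short of the end stop; a bump on a rail spoils the weighing, so neither the tray nor the robot may touch either rail. Then let go of the tray and press the round key on the indicator box all the way down and let it come up again. Do not press the key before the tray stands on the plate, and leave the other things on the bench where they are.

Things in the scene. Friction and masses are not known exactly. Their poses are not given: they have to be found in the camera images.
- weigher: Check-weigher, fixed on the bench: a low grey frame 325 mm long, 160 mm wide, sides 42 mm high. Origin at bench height under its middle; x points down the lane, the way to push (roughly to the robot's right), y across it, away from the robot, z up. In mm: rollers at x = -148 to -8, weigh plate at x = 3 to 138, then the end stop. A box with the key stands on its far side.
- infeed_centre (a point): Middle of the roller bed, at the height of the roller tops, 45 mm above the bench; axes as weigher. Eight free-turning steel rollers across the lane, 14 mm thick, 142 mm long, 20 mm apart.
- end_stop (a point): Middle of the near face of the end stop, an upright plate 100 mm wide across the lane's far end, its top 73 mm above the bench; axes as weigher.
- indicator (a point): Middle of the top of the grey indicator box on the frame's far side: 120 mm along the weigher's x, 70 mm along y, top 48 mm above the bench; axes as weigher. The key is on its left half (weigher -x); a tilted display on its right half, from 4 mm left of this point on, reaches 78 mm above the bench.
- rail_far: Guide rail on the lane's far side (+y) with its posts, fixed. Origin and axes as weigher. In mm: a steel strip from x = 3 to 148, inner face at y = 52, between 53 and 67 above the bench; its mouth is flared outward to y = 65 over x = -16 to 3. Posts and clamp knobs outside it reach y = 84 and 72 above the bench.
- rail_near: Guide rail on the lane's near side (-y, towards the robot), the mirror image: same origin and axes as weigher, inner face at y = -52 mm. The lane between the rails is 104 mm wide: 7 mm free on each side of the tray.
- plate_centre (a point): Middle of the top of the empty weigh plate, 44 mm above the bench; axes as weigher. The plate is 135 mm along x and 104 mm along y, flat, 1 mm lower than the rollers, and sinks about 1 mm under the tray.
- tray: Open grey plastic tray of wheel nuts (fast in it), loose, 110 mm along its x, 90 mm along y, 50 mm high, plain upright walls, about 0.5 kg. Origin: centre of its underside, z up. Starts on the rollers, up to 16 mm off the lane's middle and 0.2 rad askew, x roughly down the lane. Rolls along the lane with about 1 N, slides sideways and on the plate with 2 to 6 N; stops when not pushed.
- weigh_key (a joint): Travel of the round spring key on the indicator box: 0 up, 0.006 m fully down (about 4 N).
- weigh_key_top (a point): Middle of the top of that key, a white disc 32 mm across in a black housing; pressed straight down.
- wheel_stand: A car wheel upright in its stand, fixed, to the right of the weigher: an obstacle about 0.4 m along x, 0.25 m along y and 0.5 m high, that the arm must go round. Origin at bench height under its middle.
- nut_a: A loose wheel nut, 30 mm across and 19 mm high, on the bench behind the weigher; to be left alone. Origin at its underside.
- nut_b: A second loose wheel nut like it, to be left alone.
- marker: A marker pen, 130 x 17 x 18 mm, lying on the bench beyond the lane's end; to be left alone. Origin under its middle, its length along its y.
- centre_cap: A black round wheel centre cap, 60 mm across and 14 mm high, on the bench left of the indicator box; to be left alone. Origin under its middle.
- torch: A black torch, 118 x 32 x 32 mm, on the bench at the left near edge; to be left alone. Origin under its middle, its length along its y.

How it is judged:
By the outcome, as a careful person would: the job done as asked, in the order asked, and still so for the second after the job is handed in, with the robot touching nothing.
It also fails if it takes over 64 s, if anything falls off the work surface, if the arm or the gripper's body presses on something with over 40 N, if the wrist force passes 120 N, or if a joint passes its speed limit or range.

ROBOT

A 7-joint arm with a two-finger parallel gripper is mounted at the origin on a cart in front of the work surface, level with it; the furniture and walls round the work are solid. World frame = base frame: x ahead of the robot, y to its left, z up, the work surface at z = 0. Lengths are in m, angles in rad, forces in N, time in s.
With the tool pointing down it reaches from about 0.425 to 0.925 m from the base axis. Payload 6.8 kg.
Tool frame: the origin (TCP) lies at the very end of the fingers, on their centre line; the grasp point (between the pads) lies 19 mm behind it; z points along the fingers, x is the direction in which the jaws open and shut, and the axes are right-handed (so a half turn about z gives the same grasp; the last joint's range is limited). The gripper opens to 85 mm and grips with 20 to 120 N. Pads are 22 mm wide; open, the fingers measure 114 mm over their backs; the gripper's body (76 mm by 85 mm) begins 54 mm behind the grasp point. The pads swing forward as they close: fully open they stand 13 mm farther back than shut.
Start: joints at [1.093, 0.477, 0.022, 1.555, -0.011, 1.109, -0.083], TCP at [0.244, -0.629, 0.231] pointing down, gripper open.
Joint ranges: [-2.96, 2.96], [-0.34, 2.1], [-1.41, 1.46], [0.24, 2.44], [-1.37, 4.51], [0.17, 1.92], [-2.96, 2.96]. Speed limits (rad/s): [2.39, 2.39, 3.14, 3.14, 3.14, 3.14, 3.14].

INTERFACE

Orientations are given as a unit quaternion [w, x, y, z].
In Python, from rig import env gives the robot as it stands.
- The arm moves only by the tool send_rows, never from a script. Its argument "series" is a list of rows, each a list of 5 numbers: the gripper's target within -1 to 1 (fully open at 1, half-way at 0, shut at -1), then the shift along the tool's x, y, z in m, then the turn about the tool's z in rad. A call has 1 to 10 rows; each row shifts and turns the commanded pose from where the row before left it, along the tool's axes as they then stand; what a row does not reach is not made up. A row lasts 1/8 s, in which the tool goes at most 62.5 mm and 10.7 degrees, less where a joint would pass 70% of its speed; a pose out of reach is approached as far as the arm can. A call with a gripper value outside its range is refused whole. The fingers move at their own pace and stop on an object; the grip force is fixed at half the most. Time passes only in rows, so rows that do not move let the fingers close. It gives the time, the measured TCP pose, the force and the opening at its end, in the units of the state.
- env.read_state(): the state, without advancing time (a new reading comes with each control period).
- env.get_image(name): name is "scene" or "top"; returns the picture (384x512x3 uint8, red, green, blue); there is no depth.
- env.camera_info(name): a dict with "camera_matrix" (3x3 intrinsics, pixels), "R" (3x3) and "t" (3): a world point X has camera coordinates R X + t. Camera axes: x right, y down, z forward; pixel columns grow to the right and rows downward; lengths in m; the calibration is good to about 2 mm. A picture is of the moment at which its call begins. camera_info takes no time and is no camera call.
- env.sign_off(): hands the job in, once; it reports no verdict.
The state is a dict: "t": time; "joint_pos": joint angles; "joint_vel": joint speeds; "effort": joint torques, N m; "position": TCP position; "tool_rot": TCP orientation; "wrist_force": force on the tool from outside, world axes, zero at the start; "moment": the same for the moment, N m; "grip_width": finger opening in m.
Only numpy, scipy, OpenCV 4.12 (cv2) and the standard library are available. Lean on these libraries where they do the work, as an engineer would, in place of code of your own. Each camera call takes 0.05 s, during which the arm holds its last target. There are 200 camera calls.

## Working session

There is one attempt and no reset: what is moved stays moved. The work goes in short steps, Python scripts to look and compute and a tool call to move; the robot and the scene stay as the last step left them, time stands still between calls to the robot, and variables do not carry over. Pictures are saved under pics/ and viewed, about 8 in all and at most 12, crops included, and the job is handed in when it is done.

Besides the shell and the picture viewer there is one more tool, called after "Emit:" in YAML: its name, and indented under it one key for each argument. send_rows: Moves the arm, as the interface text tells. Its arguments: {"type":"object","properties":{"series":{"type":"array"}},"required":["series"]}

```bash
mkdir -p pics; python3 - <<'E'
from rig import env
import cv2,numpy as np
s=env.read_state()
print({k:np.round(v,3).tolist() for k,v in s.items()})
for n in("scene","top"):
    im=env.get_image(n); cv2.imwrite(f"pics/{n}0.png",im[:,:,::-1])
    c=env.camera_info(n); print(n,np.round(c["camera_matrix"],1).tolist(),np.round(c["R"],3).tolist(),np.round(c["t"],3).tolist())
E
```

```text
{'t': 0.0, 'joint_pos': [1.093, 0.478, 0.022, 1.556, -0.012, 1.109, -0.083], 'joint_vel': [0.0, 0.001, -0.001, 0.001, 0.002, 0.001, -0.001], 'effort': [-0.0, -59.645, 1.608, -28.12, 0.013, 0.009, 0.0], 'position': [0.244, -0.629, 0.23], 'tool_rot': [-0.0, 0.825, -0.565, -0.001], 'wrist_force': [0.006, 0.754, -0.743], 'moment': [0.014, -0.012, 0.008], 'grip_width': 0.085}
scene [[422.5, 0.0, 257.6], [0.0, 422.5, 195.7], [0.0, 0.0, 1.0]] [[-0.876, -0.482, 0.021], [-0.246, 0.408, -0.879], [0.415, -0.775, -0.476]] [0.538, 0.114, 1.32]
top [[421.4, 0.0, 256.4], [0.0, 421.4, 188.7], [0.0, 0.0, 1.0]] [[0.012, -1.0, -0.012], [-0.997, -0.012, -0.071], [0.07, 0.013, -0.997]] [0.205, 0.53, 1.329]
```

View pics/scene0.png

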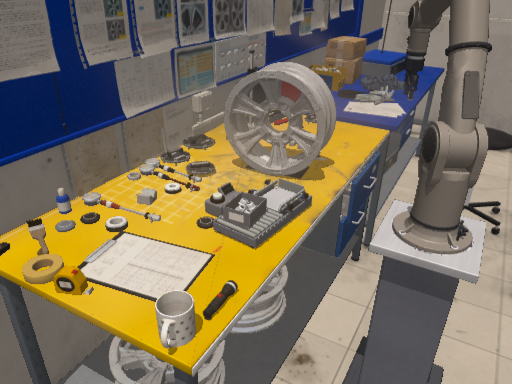

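View pics/top0.png

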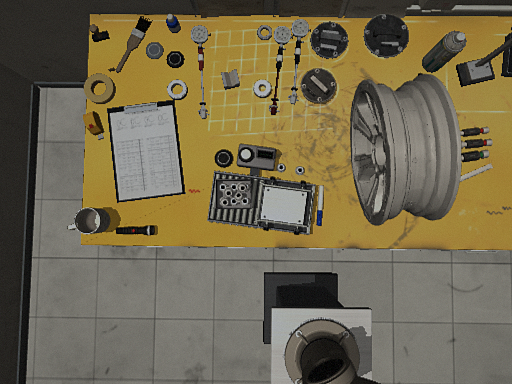

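```bash
python3 - <<'E'
import cv2
im=cv2.imread("pics/top0.png")[135:240,200:330]
cv2.imwrite("pics/c1.png",cv2.resize(im,None,fx=6,fy=5.7,interpolation=cv2.INTER_CUBIC) if 0 else cv2.resize(im,None,fx=5.5,fy=5.5,interpolation=cv2.INTER_CUBIC))
im=cv2.imread("pics/scene0.png")[170:250,195:320]
cv2.imwrite("pics/c2.png",cv2.resize(im,None,fx=6,fy=6,interpolation=cv2.INTER_CUBIC))
E
```

```text
(no output)
```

View pics/c1.png

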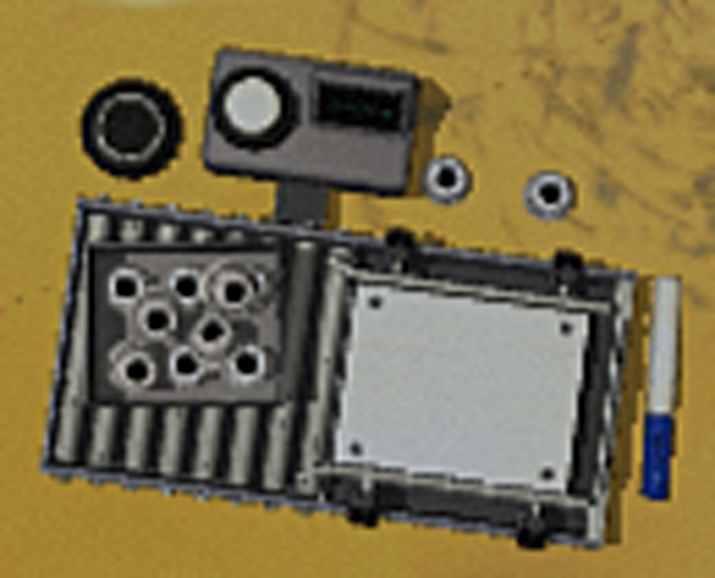

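View pics/c2.png

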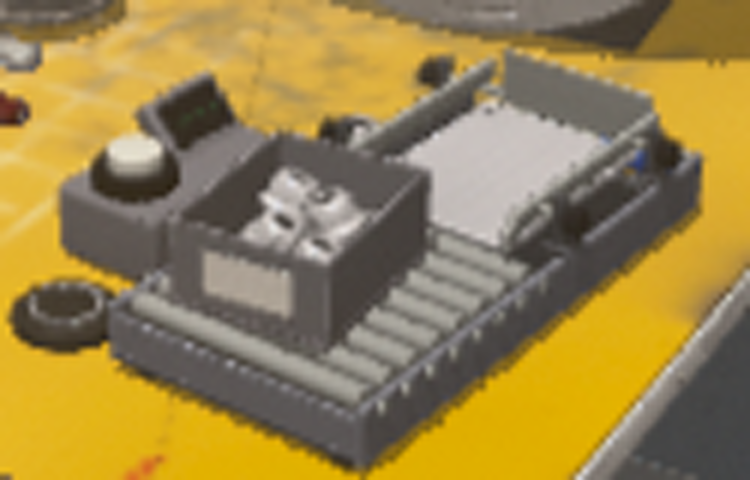

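```bash
cat > h.py <<'E'
import numpy as np,cv2
from rig import env
C={n:env.camera_info(n) for n in("scene","top")}
def ray(n,uv):
    c=C[n];R=np.array(c["R"]);d=R.T@np.linalg.solve(np.array(c["camera_matrix"]),[uv[0],uv[1],1.])
    return -R.T@np.array(c["t"]),d
def onz(n,uv,z):
    o,d=ray(n,uv);return o+d*(z-o[2])/d[2]
def tri(a,b):
    (o1,d1),(o2,d2)=ray("top",a),ray("scene",b)
    A=np.stack([d1,-d2],1);s=np.linalg.lstsq(A,o2-o1,rcond=None)[0]
    p,q=o1+s[0]*d1,o2+s[1]*d2;return (p+q)/2,np.linalg.norm(p-q)
E
python3 - <<'E'
from h import *
np.set_printoptions(precision=4,suppress=True)
T=lambda x,y:((x+.5)/5.5-.5+200,(y+.5)/5.5-.5+135)
S=lambda x,y:((x+.5)/6-.5+195,(y+.5)/6-.5+170)
fr=[onz("top",T(*p),.042) for p in[(82,203),(632,272),(603,545),(45,470)]]
print("frame",np.array(fr)[:,:2].tolist(),"c",np.mean(fr,0),"len",np.linalg.norm(fr[0]-fr[1]),np.linalg.norm(fr[3]-fr[2]),"wid",np.linalg.norm(fr[0]-fr[3]),np.linalg.norm(fr[1]-fr[2]))
pl=np.array([onz("top",T(*p),.044) for p in[(376,302),(566,328),(547,473),(356,450)]])
ex=pl[1]+pl[2]-pl[0]-pl[3];print("plate c",pl.mean(0),"yaw",np.arctan2(ex[1],ex[0]))
f=np.array(fr);ex=f[1]+f[2]-f[0]-f[3];print("frame yaw",np.arctan2(ex[1],ex[0]))
# plate mask
im=cv2.imread("pics/top0.png");hsv=cv2.cvtColor(im,cv2.COLOR_BGR2HSV)
m=((hsv[...,1]<40)&(hsv[...,2]>150)).astype(np.uint8)
for cn in cv2.findContours(m,cv2.RETR_EXTERNAL,cv2.CHAIN_APPROX_NONE)[0]:
    a=cv2.contourArea(cn);x,y,w,h=cv2.boundingRect(cn)
    if a>20 and 200<x<330 and 135<y<240:
        r=cv2.minAreaRect(cn);print("blob",a,r, onz("top",r[0],.044))
tr=np.array([onz("top",T(*p),.095) for p in[(92,245),(283,255),(283,405),(88,400)]])
ex=tr[1]+tr[2]-tr[0]-tr[3];print("tray",tr[:,:2].tolist(),tr.mean(0),"yaw",np.arctan2(ex[1],ex[0]),np.linalg.norm(tr[0]-tr[1]),np.linalg.norm(tr[3]-tr[2]),np.linalg.norm(tr[0]-tr[3]),np.linalg.norm(tr[1]-tr[2]))
print("tray corner tri", tri(T(283,255),S(280,135)),tri(T(283,405),S(430,172)),tri(T(88,400),S(330,265)))
print("key",tri(T(253,104),S(135,150)),onz("top",T(253,104),.065))
print("wheel near bottom etc",[onz("top",p,z)[:2] for p in[(352,150),(385,228),(460,150),(400,72),(430,218)] for z in(.05,.25)])
print("bench edge",onz("top",(200,247),0),onz("top",(480,249),0))
E
```

```text
frame [[0.5786349948693773, 0.34423832785025316], [0.5424648407619345, 0.02853340563376283], [0.386895660191531, 0.044533522252500374], [0.4253582430779815, 0.3623819633138937]] c [0.4833 0.1949 0.042 ] len 0.3177701653080043 0.3201671466085412 wid 0.1543468630959458 0.1563898132077662
plate c [0.4749 0.1257 0.044 ] yaw -1.6867931740201345
frame yaw -1.6880561566901209
blob 1290.0 ((283.388671875, 205.0851593017578), (42.292388916015625, 32.314029693603516), 7.594643592834473) [0.4751 0.1259 0.044 ]
blob 54.5 ((320.2013854980469, 197.48011779785156), (3.3924691677093506, 23.14861297607422), 3.814074993133545) [0.5003 0.0108 0.044 ]
blob 55.0 ((245.50003051757812, 153.50001525878906), (8.485280990600586, 8.485280990600586), 45.0) [0.6367 0.2469 0.044 ]
tray [[0.549570266657084, 0.332261193798283], [0.5452377213642741, 0.22693016380548622], [0.4627662852746833, 0.22583018488828616], [0.4642058308362875, 0.33282213100162883]] [0.5054 0.2795 0.095 ] yaw -1.5979750600659872 0.1054200968888651 0.10700163000881975 0.08536627878471084 0.08247877135540843
tray corner tri (array([0.5473, 0.228 , 0.0948]), np.float64(0.00451902928214856)) (array([0.4626, 0.2257, 0.096 ]), np.float64(0.000378900147327644)) (array([0.4625, 0.3319, 0.0956]), np.float64(0.0038559934324639378))
key (array([0.6315, 0.245 , 0.0708]), np.float64(0.002488218264245082)) [0.6335 0.2458 0.065 ]
wheel near bottom etc [array([ 0.6504, -0.0878]), array([ 0.6173, -0.0449]), array([ 0.4077, -0.1889]), array([ 0.4114, -0.1306]), array([ 0.654 , -0.4251]), array([ 0.6203, -0.3309]), array([ 0.9022, -0.2408]), array([ 0.8308, -0.1747]), array([ 0.4403, -0.3281]), array([ 0.4391, -0.2486])]
bench edge [0.3382 0.391  0.    ] [ 0.3438 -0.5053  0.    ]
```

Emit:
send_rows:
  series:
    - [0,0,0,-0.042,0]
    - [0,0,0,-0.042,0]
    - [0,0,0,-0.042,0]
    - [0,0,0,-0.042,0]
    - [0,0,0,-0.042,0]
    - [0,0,0,-0.042,0]
    - [0,0,0,-0.042,0]
    - [0,-0.038,-0.033,0,0]
    - [0,-0.038,-0.033,0,0]
    - [0,-0.038,-0.033,0,0]

```text
t: 1.35
position: [0.2954, -0.4857, 0.5248]
tool_rot: [-0.0, 0.825, -0.565, -0.0]
wrist_force: [1.1, -0.8, 0.7]
grip_width: 0.0427
```

Emit:
send_rows:
  series:
    - [0,-0.038,-0.033,0,0]
    - [0,-0.038,-0.033,0,0]
    - [0,-0.038,-0.033,0,0]
    - [0,-0.038,-0.033,0,0]
    - [0,-0.038,-0.033,0,0]
    - [0,0,0,0,-0.18]
    - [0,0,0,0,-0.18]
    - [0,0,0,0,-0.18]
    - [0,0,0,0,-0.18]
    - [0,0,0,0,-0.18]

```text
t: 2.6
position: [0.3801, -0.2504, 0.5249]
tool_rot: [-0.0, 0.989, -0.147, -0.0]
wrist_force: [-0.4, 0.7, -0.0]
grip_width: 0.0425
```

```bash
cat >> h.py <<'E'
W=np.array([.4832,.1953]);YW=-1.687
def ax(a): return np.array([np.cos(a),np.sin(a)])
EX,EY=ax(YW),ax(YW+np.pi/2)
def w2b(x,y): return W+x*EX+y*EY
def b2w(p): d=np.array(p)[:2]-W;return d@EX,d@EY
def pose():
    s=env.read_state();w,x,y,z=s["tool_rot"]
    psi=np.arctan2(2*(x*y+w*z),w*w+x*x-y*y-z*z);return np.array(s["position"]),psi,s
def go(px,py,z,psi_t=None):
    p,psi,s=pose();X=ax(psi);Y=ax(psi-np.pi/2);d=np.array([px,py])-p[:2]
    print("t %.2f pos"%s["t"],p.round(4),"weigher mm",np.round(np.array(b2w(p))*1e3,1),"psi %.4f"%psi,"F",np.round(s["wrist_force"],1),"w %.4f"%s["grip_width"])
    print(" tool shift x %.4f y %.4f z %.4f"%(d@X,d@Y,p[2]-z), "" if psi_t is None else "turn %.4f"%-((psi_t-psi+np.pi)%(2*np.pi)-np.pi))
E
python3 -c "
from h import *
go(.45,.05,.525,YW+np.pi);print(w2b(-.07,.12))
print(env.read_state()['joint_pos'])"
```

```text
t 2.60 pos [ 0.3801 -0.2504  0.5249] weigher mm [454.7 -50.8] psi -0.2951 F [-0.4  0.7 -0. ] w 0.0425
 tool shift x -0.0204 y -0.3078 z -0.0001 turn -1.7497
[0.61050668 0.25091484]
[ 0.66737578 -0.02617518 -0.21356787  1.54760783 -0.00557725  1.62040738
  0.15854751]
```

Emit:
send_rows:
  series:
    - [0,-0.003,-0.044,0,0]
    - [0,-0.003,-0.044,0,0]
    - [0,-0.003,-0.044,0,0]
    - [0,-0.003,-0.044,0,0]
    - [0,-0.003,-0.044,0,0]
    - [0,-0.003,-0.044,0,0]
    - [0,-0.003,-0.044,0,0]
    - [0,0,0,0,-0.175]
    - [0,0,0,0,-0.175]
    - [0,0,0,0,-0.175]

```text
t: 3.85
position: [0.4513, 0.0499, 0.5248]
tool_rot: [0.0, 0.993, 0.115, -0.0]
wrist_force: [0.2, 0.5, -0.4]
grip_width: 0.0425
```

Emit:
send_rows:
  series:
    - [0,0,0,0.03,-0.175]
    - [0,0,0,0.03,-0.175]
    - [0,0,0,0.03,-0.175]
    - [0,0,0,0.03,-0.175]
    - [0,0,0,0.03,-0.175]
    - [0,0,0,0.03,-0.175]
    - [0,0,0,0.03,-0.175]

```text
t: 4.72
position: [0.4511, 0.0497, 0.3141]
tool_rot: [-0.0, 0.747, 0.665, -0.0]
wrist_force: [0.3, 0.5, 0.9]
grip_width: 0.0426
```

```bash
python3 -c "
from h import *
go(*w2b(-.086,.095),.15,YW+np.pi)"
```

```text
t 4.72 pos [0.4511 0.0497 0.3141] weigher mm [148.3 -15. ] psi 1.4547 F [0.3 0.5 0.9] w 0.0426
 tool shift x 0.2343 y 0.1100 z 0.1641 turn 0.0002
```

Emit:
send_rows:
  series:
    - [0,0.039,0.0183,0,0]
    - [0,0.039,0.0183,0,0]
    - [0,0.039,0.0183,0,0]
    - [0,0.039,0.0183,0,0]
    - [0,0.039,0.0183,0,0]
    - [0,0.039,0.0183,0,0]
    - [0,0,0,0.041,0]
    - [0,0,0,0.041,0]
    - [0,0,0,0.041,0]
    - [0,0,0,0.041,0]

```text
t: 5.98
position: [0.5887, 0.2684, 0.1495]
tool_rot: [-0.0, 0.749, 0.663, -0.0]
wrist_force: [0.4, 0.0, 0.0]
grip_width: 0.0428
```

```bash
python3 -c "
from h import *
go(*w2b(-.086,.095),.062,YW+np.pi)
for n in('top','scene'): cv2.imwrite(f'pics/{n}1.png',env.get_image(n)[:,:,::-1])
a=cv2.imread('pics/top1.png')[135:240,200:330];b=cv2.imread('pics/scene1.png')[140:250,185:320]
f=lambda i:cv2.resize(i,(650,int(650*i.shape[0]/i.shape[1])),interpolation=cv2.INTER_CUBIC)
cv2.imwrite('pics/d1.png',cv2.resize(np.vstack([f(a),f(b)]),None,fx=.56,fy=.56))"
```

```text
t 5.97 pos [0.5887 0.2684 0.1495] weigher mm [-84.8  96.3] psi 1.4488 F [0.4 0.  0. ] w 0.0428
 tool shift x 0.0012 y -0.0013 z 0.0875 turn -0.0058
```

View pics/d1.png

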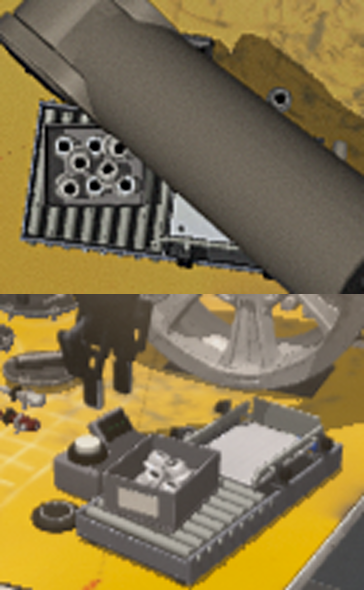

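Emit:
send_rows:
  series:
    - [0,0.001,-0.001,0.029,-0.006]
    - [0,0,0,0.029,0]
    - [0,0,0,0.029,0]
    - [0,0,-0.01,0,0]
    - [0,0,-0.008,0,0]
    - [0,0,0,0,0]

```text
t: 6.82
position: [0.5701, 0.2731, 0.0663]
tool_rot: [0.0, 0.746, 0.665, 0.001]
wrist_force: [0.6, 0.7, -0.4]
grip_width: 0.0429
```

Emit:
send_rows:
  series:
    - [0,0,-0.003,0,0]
    - [0,0,-0.003,0,0]
    - [0,0,0,0,0]

```text
t: 7.2
position: [0.5656, 0.2725, 0.0651]
tool_rot: [0.001, 0.747, 0.665, 0.001]
wrist_force: [3.5, -0.8, 2.4]
grip_width: 0.0425
```

Emit:
send_rows:
  series:
    - [0,0,-0.003,0,0]
    - [0,0,-0.003,0,0]
    - [0,0,0,0,0]

```text
t: 7.58
position: [0.5594, 0.2731, 0.0649]
tool_rot: [0.001, 0.747, 0.665, 0.001]
wrist_force: [4.9, -1.4, 3.8]
grip_width: 0.0428
```

```bash
python3 -c "
from h import *
go(*w2b(-.086,.056),.062,YW+np.pi)"
```

```text
t 7.58 pos [0.5594 0.2731 0.0649] weigher mm [-86.1  66.7] psi 1.4545 F [ 4.9 -1.4  3.8] w 0.0428
 tool shift x -0.0001 y -0.0107 z 0.0029 turn -0.0001
```

Emit:
send_rows:
  series:
    - [0,0,-0.003,0,0]
    - [0,0,-0.003,0,0]
    - [0,0,-0.003,0,0]
    - [0,0,0,0,0]
    - [0,0,0,0,0]

```text
t: 8.2
position: [0.55, 0.2742, 0.0645]
tool_rot: [0.0, 0.747, 0.665, 0.0]
wrist_force: [4.0, -0.8, 4.6]
grip_width: 0.0424
```

```bash
python3 -c "
from h import *
go(*w2b(-.086,.056),.062,YW+np.pi)
cv2.imwrite('pics/top2.png',env.get_image('top')[:,:,::-1])
a=cv2.imread('pics/top2.png')[160:240,200:270]
cv2.imwrite('pics/d2.png',cv2.resize(a,None,fx=7,fy=7,interpolation=cv2.INTER_CUBIC))"
```

```text
t 8.20 pos [0.55   0.2742 0.0645] weigher mm [-86.1  57.2] psi 1.4545 F [ 4.  -0.8  4.6] w 0.0424
 tool shift x -0.0001 y -0.0012 z 0.0025 turn -0.0000
```

View pics/d2.png

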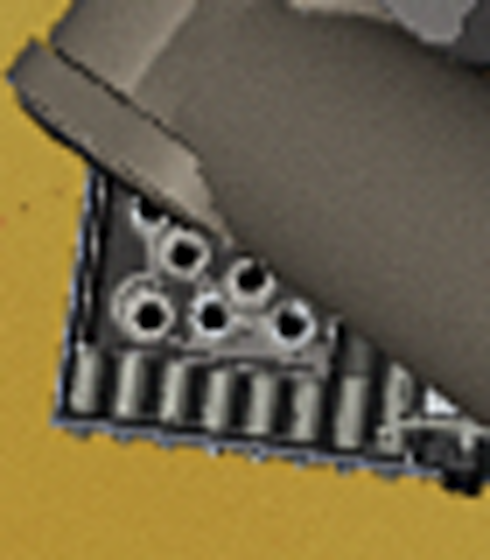

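```bash
python3 -c "
from h import *
for p in[(95,347),(200,360),(325,372)]:
    u=((p[0]+.5)/7-.5+200,(p[1]+.5)/7-.5+160); q=onz('top',u,.095);print(np.round(np.array(b2w(q))*1e3,1))
K=np.array(C['top']['camera_matrix']);R=np.array(C['top']['R']);t=np.array(C['top']['t'])
for x,y,z in[(-141,-45,95),(-31,-45,95),(-141,-45,45),(-31,-45,45)]:
    P=np.r_[w2b(x/1e3,y/1e3),z/1e3];c=K@(R@P+t);u=c[:2]/c[2];print((u+.5-[200,160])*7)
"
```

```text
[-141.   -41.2]
[-95.3 -41. ]
[-41.3 -39.2]
[ 94.26226776 356.24014393]
[347.43899125 389.04464165]
[107.07163997 358.38625167]
[350.69093166 389.953225  ]
```

Emit:
send_rows:
  series:
    - [0,0,-0.002,0,0]
    - [0,0,0,0,0]
    - [0,0,0.01,0,0]
    - [0,0,0.02,0,0]
    - [0,0,0,-0.04,0]
    - [0,0,0,-0.04,0]
    - [0,0,0,-0.04,0]
    - [0,0,0,0,0.1745]
    - [0,0,0,0,0.1745]
    - [0,0,0,0,0.1745]

```text
t: 9.5
position: [0.576, 0.2713, 0.1832]
tool_rot: [-0.001, 0.895, 0.447, -0.002]
wrist_force: [-0.4, 1.0, -1.0]
grip_width: 0.0427
```

Emit:
send_rows:
  series:
    - [0,0,0,0,0.1745]
    - [0,0,0,0,0.1745]
    - [0,0,0,0,0.1745]
    - [0,0,0,0,0.1745]
    - [0,0,0,0,0.1745]
    - [0,0,0,0,0.1745]
    - [0,0,0,0,0]

```text
t: 10.38
position: [0.5761, 0.2715, 0.1833]
tool_rot: [0.0, 0.998, -0.056, -0.001]
wrist_force: [0.4, -1.0, 0.4]
grip_width: 0.0426
```

```bash
python3 -c "
from h import *
go(*w2b(-.180,0),.060,YW+np.pi/2)"
```

```text
t 10.38 pos [0.5761 0.2715 0.1833] weigher mm [-86.5  83.4] psi -0.1131 F [ 0.4 -1.   0.4] w 0.0426
 tool shift x -0.0831 y -0.0938 z 0.1233 turn 0.0032
```

Emit:
send_rows:
  series:
    - [0,-0.0277,-0.0313,0,0.003]
    - [0,-0.0277,-0.0313,0,0]
    - [0,-0.0277,-0.0313,0,0]
    - [0,0,0,0,0]

```text
t: 10.88
position: [0.5017, 0.3784, 0.1839]
tool_rot: [-0.001, 0.999, -0.054, -0.002]
wrist_force: [0.1, 0.1, 0.4]
grip_width: 0.043
```

```bash
python3 -c "
from h import *
go(*w2b(-.180,0),.060,YW+np.pi/2)
for n in('top','scene'): cv2.imwrite(f'pics/{n}3.png',env.get_image(n)[:,:,::-1])
a=cv2.imread('pics/top3.png')[160:240,200:320];b=cv2.imread('pics/scene3.png')[140:250,185:320]
f=lambda i:cv2.resize(i,(440,int(440*i.shape[0]/i.shape[1])),interpolation=cv2.INTER_CUBIC)
A,B=cv2.resize(a,(792,528),interpolation=cv2.INTER_CUBIC),f(b)
cv2.imwrite('pics/d3.png',A);cv2.imwrite('pics/d3b.png',B)"
```

```text
t 10.88 pos [0.5017 0.3784 0.1839] weigher mm [-184.    -2.9] psi -0.1072 F [0.1 0.1 0.4] w 0.0430
 tool shift x 0.0028 y 0.0041 z 0.1239 turn 0.0090
```

View pics/d3.png

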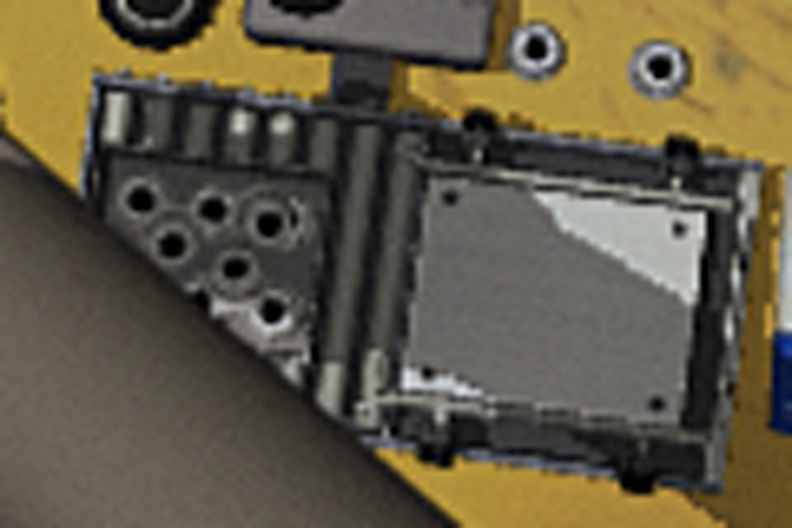

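```bash
python3 -c "
from h import *
for p in[(112,155),(220,168),(331,178),(310,360)]:
    u=((p[0]+.5)/6.6-.5+200,(p[1]+.5)/6.6-.5+160); q=onz('top',u,.095);print(np.round(np.array(b2w(q))*1e3,1))
go(*w2b(-.175,0),.060,YW+np.pi/2)
"
```

```text
[-141.4   38.3]
[-91.5  38.7]
[-40.4  40.6]
[-39.1 -43.1]
t 10.97 pos [0.5052 0.3742 0.1838] weigher mm [-180.2    1.1] psi -0.1147 F [ 0.4 -1.7 -0.7] w 0.0426
 tool shift x -0.0011 y 0.0052 z 0.1238 turn 0.0015
```

Emit:
send_rows:
  series:
    - [0,-0.001,0,0.031,0.0015]
    - [0,0,0,0.031,0]
    - [0,0,0,0.031,0]
    - [0,0,0,0.031,0]
    - [0,0,0.01,0,0]
    - [0,0,0.01,0,0]
    - [0,0,0,0,0]

```text
t: 11.85
position: [0.5036, 0.353, 0.0618]
tool_rot: [-0.0, 0.998, -0.061, 0.001]
wrist_force: [0.5, -0.3, -0.3]
grip_width: 0.0428
```

Emit:
send_rows:
  series:
    - [0,0,0.005,0,0]
    - [0,0,0.005,0,0]
    - [0,0,0.005,0,0]
    - [0,0,0.005,0,0]
    - [0,0,0.005,0,0]
    - [0,0,0,0,0]

```text
t: 12.6
position: [0.499, 0.3284, 0.06]
tool_rot: [0.001, 0.998, -0.06, -0.0]
wrist_force: [0.6, 0.1, -0.5]
grip_width: 0.0427
```

```bash
python3 -c "
from h import *
go(*w2b(-.1,0),.060,YW+np.pi/2)
cv2.imwrite(f'pics/top4.png',env.get_image('top')[:,:,::-1])
a=cv2.imread('pics/top4.png')[160:240,200:320]
cv2.imwrite('pics/d4.png',cv2.resize(a,(792,528),interpolation=cv2.INTER_CUBIC))"
```

```text
t 12.60 pos [0.499  0.3284 0.06  ] weigher mm [-134.1    0.2] psi -0.1207 F [ 0.6  0.1 -0.5] w 0.0427
 tool shift x -0.0001 y 0.0341 z -0.0000 turn -0.0045
```

View pics/d4.png

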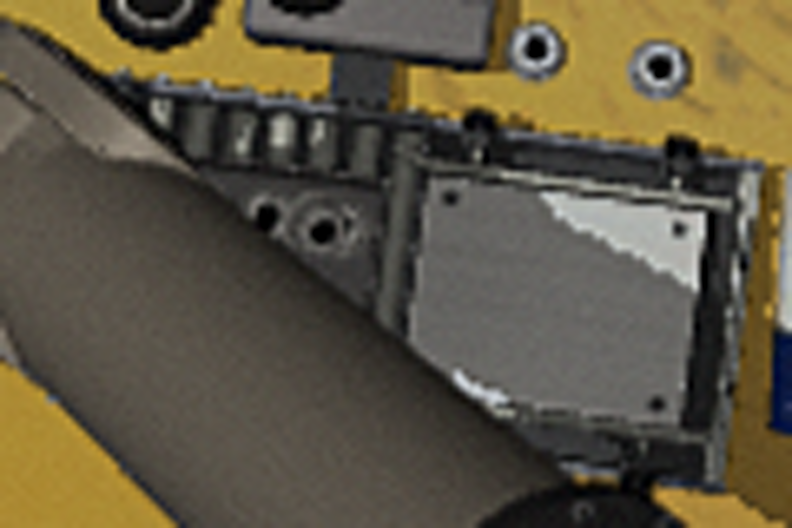

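```bash
python3 -c "
from h import *
def q(p,z=.095):
    u=((p[0]+.5)/6.6-.5+200,(p[1]+.5)/6.6-.5+160); return np.round(np.array(b2w(onz('top',u,z)))*1e3,1)
for p in[(331,178),(387,186),(300,172),(379,310)]:print(p,q(p))
print('nut',q((269,222),.07),q((322,228.5),.07))
print('rails',q((420,160),.067),q((725,203),.067),q((400,398),.067),q((700,437),.067))
# vertical-profile edge: darkest->bright transitions
"
```

```text
(331, 178) [-40.4  40.6]
(387, 186) [-14.5  40.2]
(300, 172) [-54.8  41.5]
(379, 310) [-10.8 -16.5]
nut [-67.3  18.3] [-42.4  18.4]
rails [-1.2 56.3] [142.7  54.5] [  3.7 -55.1] [144.2 -55.2]
```

Emit:
send_rows:
  series:
    - [0,0,0.004,0,0]
    - [0,0,0.004,0,0]
    - [0,0,0.004,0,-0.004]
    - [0,0,0.004,0,0]
    - [0,0,0.004,0,0]
    - [0,0,0.004,0,0]
    - [0,0,0.004,0,0]
    - [0,0,0.003,0,0]
    - [0,0,0.002,0,0]
    - [0,0,0.001,0,0]

```text
t: 13.9
position: [0.4954, 0.2957, 0.0603]
tool_rot: [-0.0, 0.998, -0.058, 0.0]
wrist_force: [-0.3, 1.0, -0.0]
grip_width: 0.0426
```

```bash
python3 -c "
from h import *
go(*w2b(-.05,0),.060,YW+np.pi/2)
for n in('top','scene'): cv2.imwrite(f'pics/{n}5.png',env.get_image(n)[:,:,::-1])
a=cv2.imread('pics/top5.png')[160:240,200:320];b=cv2.imread('pics/scene5.png')[165:245,205:325]
f=lambda i:cv2.resize(i,(440,int(440*i.shape[0]/i.shape[1])),interpolation=cv2.INTER_CUBIC)
cv2.imwrite('pics/d5.png',np.vstack([f(a),f(b)]))"
```

```text
t 13.90 pos [0.4954 0.2957 0.0603] weigher mm [-101.1    0.4] psi -0.1161 F [-0.3  1.  -0. ] w 0.0426
 tool shift x -0.0004 y 0.0511 z 0.0003 turn 0.0001
```

View pics/d5.png

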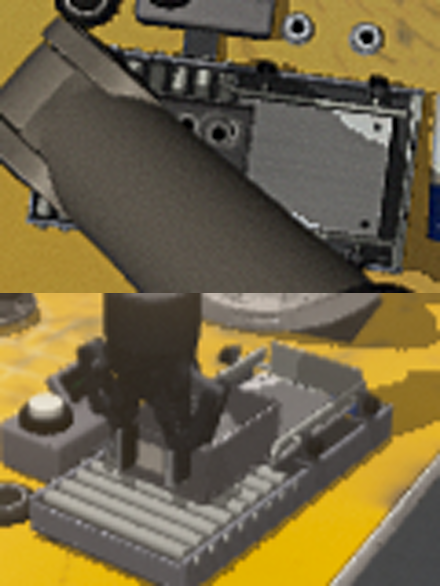

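Emit:
send_rows:
  series:
    - [0,0,0.004,0,0]
    - [0,0,0.005,0,0]
    - [0,0,0.005,0,0]
    - [0,0,0.005,0,0]
    - [0,0,0.005,0,0]
    - [0,0,0.005,0,0]
    - [0,0,0.005,0,0]
    - [0,0,0.005,0,0]
    - [0,0,0.005,0,0]
    - [0,0,0.004,0,0]

```text
t: 15.25
position: [0.4896, 0.248, 0.0602]
tool_rot: [-0.0, 0.998, -0.058, -0.0]
wrist_force: [-0.4, 1.5, -0.9]
grip_width: 0.0424
```

```bash
python3 -c "
from h import *
go(*w2b(.004,0),.060,YW+np.pi/2)
def q(p,sc,z): 
    u=((p[0]+.5)/sc-.5+200,(p[1]+.5)/sc-.5+160); return np.round(np.array(b2w(onz('top',u,z)))*1e3,1)
print('nut',q((219,131.5),3.667,.07))
cv2.imwrite('pics/top6.png',env.get_image('top')[:,:,::-1])
a=cv2.imread('pics/top6.png')[160:240,200:320]
cv2.imwrite('pics/d6.png',cv2.resize(a,(792,528),interpolation=cv2.INTER_CUBIC))"
```

```text
t 15.25 pos [0.4896 0.248  0.0602] weigher mm [-53.1   0.3] psi -0.1161 F [-0.4  1.5 -0.9] w 0.0424
 tool shift x -0.0003 y 0.0571 z 0.0002 turn 0.0002
nut [-8.3 18.8]
```

View pics/d6.png

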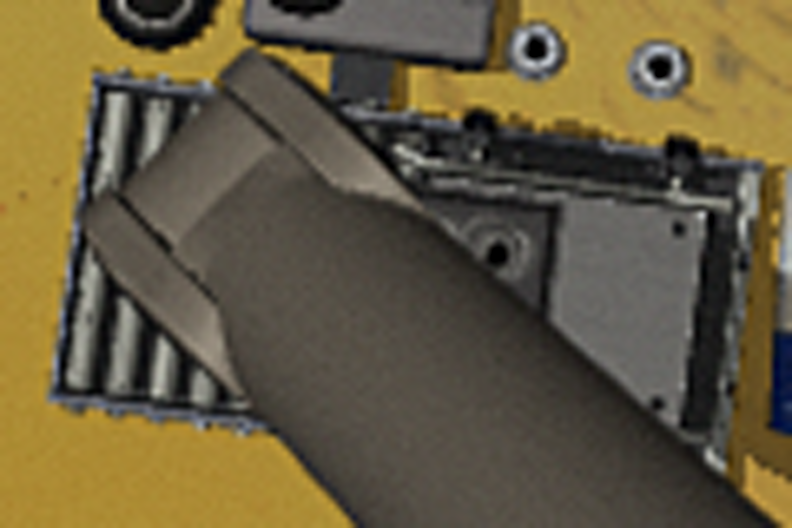

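```bash
python3 -c "
from h import *
def q(p,z): 
    u=((p[0]+.5)/6.6-.5+200,(p[1]+.5)/6.6-.5+160); return np.round(np.array(b2w(onz('top',u,z)))*1e3,1)
print('nut',q((497,254),.07),'front corner',q((557,203),.093),'far edge',q((440,188),.094),'front low',q((547,315),.094))"
```

```text
nut [40.  17.1] front corner [63.8 42.6] far edge [ 9.7 42.5] front low [65.5 -8.9]
```

Emit:
send_rows:
  series:
    - [0,0,0.004,0,0]
    - [0,0,0.005,0,0]
    - [0,0,0.005,0,0]
    - [0,0,0.005,0,0]
    - [0,0,0.005,0,0]
    - [0,0,0.005,0,0]
    - [0,0,0.004,0,0]
    - [0,0,0.003,0,0]
    - [0,0,0.002,0,0]
    - [0,0,0,0,0]

```text
t: 16.55
position: [0.4853, 0.2098, 0.0603]
tool_rot: [0.0, 0.998, -0.058, -0.0]
wrist_force: [-0.2, -0.1, -0.2]
grip_width: 0.0427
```

```bash
python3 -c "
from h import *
go(*w2b(.004,0),.060,YW+np.pi/2)"
```

```text
t 16.55 pos [0.4853 0.2098 0.0603] weigher mm [-14.7   0.4] psi -0.1164 F [-0.2 -0.1 -0.2] w 0.0427
 tool shift x -0.0004 y 0.0187 z 0.0003 turn -0.0002
```

Emit:
send_rows:
  series:
    - [0,0,0.003,0,0]
    - [0,0,0.003,0,0]
    - [0,0,0.003,0,0]
    - [0,0,0.003,0,0]
    - [0,0,0.002,0,0]
    - [0,0,0.002,0,0]
    - [0,0,0.002,0,0]
    - [0,0,0,0,0]

```text
t: 17.55
position: [0.4832, 0.1921, 0.0602]
tool_rot: [0.0, 0.998, -0.058, -0.0]
wrist_force: [0.2, 0.6, -0.7]
grip_width: 0.043
```

```bash
python3 -c "
from h import *
go(*w2b(.004,0),.060,YW+np.pi/2)"
```

```text
t 17.55 pos [0.4832 0.1921 0.0602] weigher mm [3.2 0.3] psi -0.1163 F [ 0.2  0.6 -0.7] w 0.0430
 tool shift x -0.0003 y 0.0008 z 0.0002 turn -0.0001
```

Emit:
send_rows:
  series:
    - [0,0,-0.01,0,0]
    - [0,0,-0.025,0,0]
    - [0,0,-0.025,0,0]
    - [-1,0,0,-0.04,0]
    - [-1,0,0,-0.04,0]
    - [-1,0.03,-0.002,0,0]
    - [-1,0.03,-0.002,0,0]
    - [-1,0.03,-0.001,0,0]
    - [-1,0.03,0,0,0]
    - [-1,0.022,0,0,0]

```text
t: 18.8
position: [0.6329, 0.2405, 0.1401]
tool_rot: [0.0, 0.998, -0.058, -0.0]
wrist_force: [-0.6, -0.2, -0.8]
grip_width: -0.0002
```

```bash
python3 -c "
from h import *
go(*w2b(-.067,.1425),.075,YW+np.pi/2)
for n in('top','scene'): cv2.imwrite(f'pics/{n}7.png',env.get_image(n)[:,:,::-1])
a=cv2.imread('pics/top7.png')[135:235,200:320];b=cv2.imread('pics/scene7.png')[150:245,195:320]
f=lambda i:cv2.resize(i,(400,int(400*i.shape[0]/i.shape[1])),interpolation=cv2.INTER_CUBIC)
A=f(a);B=f(b);print(A.shape,B.shape);h=max(len(A),len(B));pad=lambda i:cv2.copyMakeBorder(i,0,h-len(i),0,0,0)
cv2.imwrite('pics/d7.png',np.hstack([pad(A),pad(B)]))"
```

```text
t 18.80 pos [0.6329 0.2405 0.1401] weigher mm [-62.3 143.5] psi -0.1166 F [-0.6 -0.2 -0.8] w -0.0002
 tool shift x -0.0010 y -0.0047 z 0.0651 turn -0.0004
(333, 400, 3) (304, 400, 3)
```

View pics/d7.png

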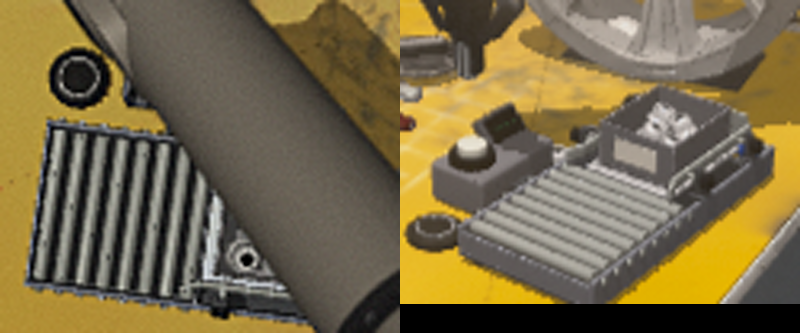

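```bash
python3 -c "
from h import *
def q(n,p,sc,o,z): return np.round(np.array(b2w(onz(n,((p[0]+.5)/sc-.5+o[0],(p[1]+.5)/sc-.5+o[1]),z)))*1e3,1)
B=cv2.imread('pics/scene7.png')[155:215,250:310];A=cv2.imread('pics/top7.png')[180:235,255:310]
cv2.imwrite('pics/d8.png',np.hstack([cv2.resize(A,(400,400),interpolation=cv2.INTER_CUBIC),cv2.resize(B,(400,400),interpolation=cv2.INTER_CUBIC)]))
for p in[(203,115),(275,143)]:print(q('scene',p,3.2,(195,150),.093))"
```

```text
[31.  48.1]
[ 25.3 -42.4]
```

View pics/d8.png

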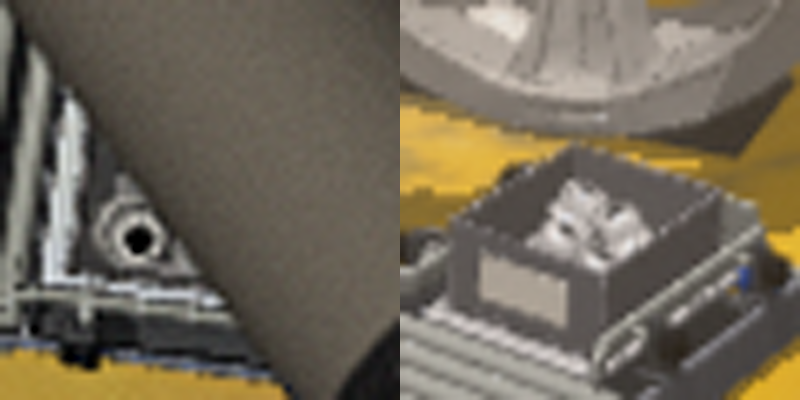

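```bash
python3 -c "
from h import *
def q(n,p,sc,o,z): return np.round(np.array(b2w(onz(n,((p[0]+.5)/sc-.5+o[0],(p[1]+.5)/sc-.5+o[1]),z)))*1e3,1)
for p in[(52,226),(205,270),(317,190),(177,146)]:print(q('scene',p,6.667,(250,155),.093))
print('top rear/near',q('top',(68,277),7.273,(255,180),.093),q('top',(86,150),7.273,(255,180),.093))"
```

```text
[13.  38.2]
[ 20.7 -44.3]
[125. -43.]
[124.   39.2]
top rear/near [ 14.1 -47. ] [14.8  6.2]
```

Emit:
send_rows:
  series:
    - [-1,-0.001,-0.0047,0.02,0]
    - [-1,0,0,0.02,0]
    - [-1,0,0,0.018,0]
    - [-1,0,0,0.002,0]
    - [-1,0,0,0.002,0]
    - [-1,0,0,0.002,0]
    - [-1,0,0,0,0]

```text
t: 19.77
position: [0.6316, 0.2455, 0.0767]
tool_rot: [-0.0, 0.998, -0.058, 0.0]
wrist_force: [-0.4, -0.2, 0.2]
grip_width: -0.0003
```

Emit:
send_rows:
  series:
    - [-1,0,0,0.002,0]
    - [-1,0,0,0.002,0]
    - [-1,0,0,0,0]

```text
t: 20.15
position: [0.6312, 0.2454, 0.0721]
tool_rot: [0.0, 0.998, -0.058, -0.0]
wrist_force: [0.3, 0.5, 0.6]
grip_width: 0.0002
```

Emit:
send_rows:
  series:
    - [-1,0,0,0.0015,0]
    - [-1,0,0,0.0015,0]
    - [-1,0,0,0,0]

```text
t: 20.52
position: [0.6314, 0.2455, 0.0693]
tool_rot: [-0.0, 0.998, -0.058, 0.0]
wrist_force: [-0.8, -0.1, 1.1]
grip_width: -0.0
```

Emit:
send_rows:
  series:
    - [-1,0,0,0.0015,0]
    - [-1,0,0,0.0015,0]
    - [-1,0,0,0,0]

```text
t: 20.9
position: [0.6315, 0.2455, 0.0664]
tool_rot: [-0.0, 0.998, -0.058, 0.0]
wrist_force: [0.0, 0.3, 2.4]
grip_width: 0.0003
```

Emit:
send_rows:
  series:
    - [-1,0,0,0.0015,0]
    - [-1,0,0,0.0015,0]
    - [-1,0,0,0,0]

```text
t: 21.28
position: [0.6315, 0.2455, 0.0641]
tool_rot: [-0.0, 0.998, -0.058, 0.0]
wrist_force: [-2.3, -0.9, 9.2]
grip_width: -0.0001
```

Emit:
send_rows:
  series:
    - [-1,0,0,0.0015,0]
    - [-1,0,0,0.001,0]
    - [-1,0,0,0,0]

```text
t: 21.65
position: [0.6316, 0.2456, 0.0638]
tool_rot: [0.0, 0.998, -0.058, 0.0]
wrist_force: [-7.0, -4.0, 23.4]
grip_width: 0.0002
```

Emit:
send_rows:
  series:
    - [-1,0,0,-0.005,0]
    - [-1,0,0,-0.01,0]
    - [-1,0,0,-0.03,0]
    - [-1,0,0,-0.04,0]
    - [-1,0,0,-0.04,0]
    - [-1,0,0,-0.03,0]
    - [-1,0,0,0,0]
    - [-1,0,0,0,0]

```text
t: 22.65
position: [0.6308, 0.245, 0.2146]
tool_rot: [0.0, 0.998, -0.058, -0.001]
wrist_force: [0.0, 0.7, -0.8]
grip_width: 0.0001
```

```bash
python3 -c "
from h import *
go(*w2b(-.067,.1425),.2)
for n in('top','scene'): cv2.imwrite(f'pics/{n}9.png',env.get_image(n)[:,:,::-1])
a=cv2.imread('pics/top9.png')[130:240,195:335];b=cv2.imread('pics/scene9.png')[150:245,195:320]
f=lambda i:cv2.resize(i,(400,330),interpolation=cv2.INTER_CUBIC)
cv2.imwrite('pics/d9.png',np.hstack([f(a),f(b)]))"
```

```text
t 22.65 pos [0.6308 0.245  0.2146] weigher mm [-66.5 140.8] psi -0.1160 F [ 0.   0.7 -0.8] w 0.0001
 tool shift x 0.0017 y -0.0005 z 0.0146
```

```bash
python3 -c "
from h import *
a=cv2.imread('pics/scene7.png').astype(int);b=cv2.imread('pics/scene9.png').astype(int);d=abs(a-b).max(2)
print('tray/rails diff',d[172:240,255:320].max(),(d[172:240,255:320]>30).sum(),'box/key',(d[180:215,205:245]>30).sum())
env.sign_off()"
```

```text
tray/rails diff 87 18 box/key 71
the job is handed in; nothing more can be done
```

The tray is on the weigh plate and the key has been pressed, and I handed the job in at about 22.7 s of the 64 s allowed.

- **Pushing the tray:** I squared and centred the tray with a two-finger push on its far side. Then I pushed its rear face between the rails onto the plate, let go and backed off.
- **Tray position:** In the pictures taken after letting go, the tray spans x of about 14 to 125 mm. The plate runs from 3 to 138 mm, so it is wholly on the plate and short of the end stop. It sits about 2 mm off the lane's middle, toward the near rail. The corner readings scatter by a few mm, so I put the rail gaps at roughly 5 mm near and 9 mm far. The pushing force read after each move stayed small, with no sign of a rail contact.
- **Key press:** I pressed the key with the fingers shut. Resistance began at a height of about 70 mm and rose to about 2.4 N. At 64 mm it met a hard stop, with 23 N at the end, which fits the full 6 mm of travel. I then raised the gripper 150 mm clear, and the wrist force was back to about zero.

**Not confirmed:** I could not view the last pictures because the limit of 12 was reached. A pixel comparison with the pictures taken before the press found 18 changed pixels round the tray and rails and 71 round the box. I think that is the arm and its shadow moving, but I did not confirm it. I also did not see the key come back up; that rests on the force dropping to zero.

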